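# Dock the spare battery and hold the charging station up

## Task

Gently seat the spare battery pack that stands on the bench fully down onto the two pegs of the empty bay of the charging station, and let go of it. Then lift the whole station, with both packs in place, by its carrying handle to about 10 cm clear of the bench without tipping it, and finish while still holding it there, level and still. Leave the glue bottle, the tape roll and the varnish tin alone.

Things in the scene. Friction and masses are not known exactly. Their poses are not given: they have to be found in the camera images.
- station: Loose two-bay battery charging station, 0.4 kg: black deck 110 (x) by 260 (y) mm, lime stripe round its edge, deck top 24 mm above the underside. Origin: centre of its underside, at bench level while it stands; y runs along the deck through both bays (centres at y +85 and -85 mm), z up; it may stand at any yaw. With both packs in, it hangs balanced from its handle.
- handle: Carrying handle fixed over the middle of the station (same origin and axes): lime bar 104 mm long along x, 22 mm wide (y), 22 mm high, its centre 150 mm and top 161 mm above the station's underside, on a post at each end, 80 mm clear between the posts. Can be straddled from above, the fingers closing along the station's y.
- handle_grip (a point): Centre of the handle bar, 150 mm above the middle of the station's underside; axes as the station's.
- free_bay (a point): Centre of the empty bay on the deck's top, at station (0, +85, 24) mm, axes as the station's. Two upright steel pegs, 10 mm across, tapered tips, rise 16 mm above the deck 22 mm either side of it along y. A fully seated pack has its origin here and its y along the station's y, either way round.
- used_bay (a point): Centre of the other bay on the deck's top surface, at station (0, -85, 24) mm, where the docked pack sits.
- spare_pack: The pack to dock, upright on the bench: black block, lime cap, 50 (x) by 76 (y) by 66 (z) mm, 0.2 kg. Origin: centre of its underside. Its side faces 50 mm apart are flat up to 58 mm: grip across x. In its underside two round holes, 13 mm across, 20 mm deep, 22 mm either side of centre along y. It drops over the pegs by its own weight or a light push and stands flat on the deck when home.
- docked_pack: An identical pack already seated in the other bay of the station; origin at the centre of its underside, y along the station's y. It stays there.
- glue_bottle: Bystander: white glue bottle with red cap and green label, 60 mm across, 170 mm tall; origin at the centre of its underside.
- tape_roll: Bystander: blue tape roll lying flat, 90 mm across, 25 mm high; origin at the centre of its underside.
- varnish_tin: Bystander: small tin with a yellow label, 56 mm across, 75 mm tall; origin at the centre of its underside.
Mind the look-alikes: they are no part of the job. Leave any purple or red look-alike of the docked_pack alone.

How it is judged:
By the outcome, as a careful person would: the job done as asked, in the order asked, and still so for the second after the job is handed in, while the arm keeps its last pose, push and grip.
It also fails if it takes over 58 s, if anything falls off the work surface, if the arm or the gripper's body presses on something with over 40 N, if the wrist force passes 120 N, or if a joint passes its speed limit or range.

## Robot

A 6-joint arm with a two-finger parallel gripper is mounted at the origin on the work surface. World frame = base frame: x ahead of the robot, y to its left, z up, the work surface at z = 0. Lengths are in m, angles in rad, forces in N, time in s.
With the tool pointing down it reaches from about 0.35 to 0.925 m from the base axis. Payload 6.4 kg.
Tool frame: the origin (TCP) lies at the very end of the fingers, on their centre line; the grasp point (between the pads) lies 19 mm behind it; z points along the fingers, y is the line along which they close (so a half turn about z gives the same grasp; the last joint's range is limited). The gripper opens to 94 mm and grips with 3 to 60 N. Pads are 16 mm wide; open, the fingers measure 119 mm over their backs; the gripper's body (75 mm by 177 mm) begins 78 mm behind the grasp point.
Start: joints at [1.139, 0.245, 1.558, -0, 1.339, -0.174], TCP at [0.166, 0.629, 0.205] pointing down, gripper open.
Joint ranges: [-3.13, 3.13], [-1.02, 2.26], [0.13, 2.54], [-0.95, 4.09], [0.21, 2.88], [-2.74, 2.74]. Speed limits (rad/s): [2.57, 2.57, 3.14, 3.14, 3.14, 3.14].

## Interface

Orientations are given as a rotation vector (axis times angle).
In Python, from workcell import ctrl gives the robot as it stands.
- The arm moves only by the tool move_arm, never from a script. Its argument "commands" is a list of rows, each a list of 3 entries, a list of its own where there are three numbers: the opening, from 0 (shut) to 1 (fully open), then the shift along the tool's x, y, z in units of 0.15 m (1.0 is 0.15 m), then the turn, a rotation vector about the tool's x, y, z in units of 90 degrees (1.0 is 90 degrees). A call has 1 to 12 rows; each row shifts and turns the commanded pose from where the row before left it, along the tool's axes as they then stand; what a row does not reach is not made up. A row lasts 1/12 s, in which the tool goes at most 41.7 mm and 7.16 degrees, less where a joint would pass 70% of its speed; a pose out of reach is approached as far as the arm can. A call with a number of a shift or a turn outside -1 to 1 is refused whole. A call with a gripper value outside its range is refused whole. The fingers move at their own pace and stop on an object; "grip_force" is the grip in N (left out, the last holds). Time passes only in rows, so rows that do not move let the fingers close. It gives the time, the measured TCP pose, the force, the opening and the grip force at its end, in the units of the state.
- ctrl.read_state(): the state, without advancing time (a new reading comes with each control period).
- ctrl.grab_frame(name): name is "scene" or "top"; returns a dict with "image" (420x560x3 uint8, red, green, blue), "depth" (420x560 float32, m along the optical axis (not along the pixel's ray), 0 where there is no reading), "vertical_fov" (degrees; the focal length in pixels is half the picture's height over the tangent of half this angle, whatever the lens; pixels are square), "cx", "cy" (the principal point, pixels), "k1" (the pictures are not rectified: a ray, as slopes to the right and down, at radius r is drawn at 1 + k1 r^2 times it, then the intrinsics apply), "rvec" (rotation vector, rad) and "tvec" (3), from world to camera coordinates, as OpenCV has them. Camera axes: x right, y down, z forward; pixel columns grow to the right and rows downward; lengths in m; the calibration is good to about 2 mm. A picture is of the moment at which its call begins.
- ctrl.sign_off(): hands the job in; it is judged then, once.
Trained networks look in the newest picture that a camera, given by its name, has taken for a name from the list of things; names that differ only in an ending like _2 or _b are one class to them, and where a whole thing is asked for, a point or a joint stands for the part that bears it (a point fixed in the world has none). Each returns a list of dicts, best first, with "confidence" (0 to 1); they miss things now and then, are a little off and sometimes report something else, mostly with a low value. They report only what shows in the picture. A call takes as long as a camera call. They do not tell look-alikes from the thing itself.
- ctrl.spot_in(camera, name): "rect" ([left, top, right, bottom] in pixels, round what is visible of it).
- ctrl.masks_of(camera, name): "mask" (420x560 bool, what is visible of it) and "rect" ([left, top, right, bottom] in pixels, round what is visible of it).
The state is a dict: "t": time; "joint_positions": joint angles; "qd": joint speeds; "tau": joint torques, N m; "position": TCP position; "ee_rot": TCP orientation; "wrist_force": force on the tool from outside, world axes, zero at the start; "moment": the same for the moment, N m; "width": finger opening in m; "grip_force": force on a finger pad.
Only numpy, scipy, OpenCV 4.12 (cv2) and the standard library are available. Lean on these libraries where they do the work, as an engineer would, in place of code of your own. Each camera call takes 0.05 s, during which the arm holds its last target. There are 200 camera calls.

## Working session

There is one attempt and no reset: what is moved stays moved. The work goes in short steps, Python scripts to look and compute and a tool call to move; the robot and the scene stay as the last step left them, time stands still between calls to the robot, and variables do not carry over. Pictures are saved under pics/ and viewed, at most 10 in all, crops included, and the job is handed in when it is done.

Besides the shell and the picture viewer there is one more tool, called by a JSON object that holds its "op" and its "data", one argument or row to a line. move_arm: Moves the arm, as the interface text tells. Shifts and turns lie within -1 to 1; 1 stands for 0.15 m of shift or 90 degrees of turn. Its arguments: {"type":"object","properties":{"commands":{"type":"array"},"grip_force":{"type":"number"}},"required":["commands"]}

```bash
mkdir -p pics; cat > h.py <<'E'
import numpy as np, cv2
from workcell import ctrl
def grab(n): return ctrl.grab_frame(n)
def cloud(f):
    d=f["depth"];H,W=d.shape;fl=H/2/np.tan(np.radians(f["vertical_fov"])/2)
    K=np.array([[fl,0,f["cx"]],[0,fl,f["cy"]],[0,0,1]]);u,v=np.meshgrid(np.arange(W),np.arange(H))
    # r^3 model only k1
    p=cv2.undistortPoints(np.stack([u,v],-1).reshape(-1,1,2).astype(float),K,np.array([f["k1"],0,0,0.]))
    p=p.reshape(H,W,2);c=np.concatenate([p*d[...,None],d[...,None]],-1)
    R=cv2.Rodrigues(np.array(f["rvec"]))[0];P=(c-np.array(f["tvec"]))@R
    P[d==0]=np.nan;return P
def save(f,n): cv2.imwrite(f"pics/{n}.png",f["image"][...,::-1])
E
python3 - <<'E'
from h import *
ims=[]
for n in("scene","top"):
    f=grab(n);P=cloud(f);np.save(n+"P",P);np.save(n+"I",f["image"]);save(f,n)
    print(n,f["vertical_fov"],f["k1"])
    for o in("station","handle","spare_pack","docked_pack","glue_bottle","tape_roll","varnish_tin"):
        for m in ctrl.masks_of(n,o):
            q=P[m["mask"]];q=q[~np.isnan(q[:,0])]
            print(o,round(m["confidence"],2),np.round(m["rect"]),np.round(np.median(q,0),3),np.round(np.percentile(q,95,0),3),np.round(np.percentile(q,5,0),3))
E
```

```text
scene 55.85275728653069 0.029072780200758305
station 0.63 [221. 169. 333. 258.] [0.558 0.106 0.022] [0.621 0.206 0.159] [0.494 0.006 0.012]
spare_pack 0.68 [150. 285. 194. 334.] [ 0.556 -0.223  0.062] [ 0.572 -0.188  0.066] [ 0.519 -0.257  0.   ]
docked_pack 0.9 [303. 150. 338. 182.] [0.537 0.331 0.053] [0.559 0.369 0.066] [0.499 0.303 0.005]
docked_pack 0.73 [340. 212. 371. 252.] [0.743 0.198 0.062] [0.763 0.247 0.066] [0.72  0.179 0.007]
docked_pack 0.7 [248. 142. 270. 175.] [0.392 0.226 0.058] [0.415 0.273 0.066] [0.362 0.201 0.006]
docked_pack 0.64 [290. 177. 323. 217.] [0.591 0.198 0.084] [0.607 0.236 0.09 ] [0.559 0.167 0.03 ]
docked_pack 0.57 [344. 172. 381. 204.] [0.679 0.337 0.053] [0.711 0.368 0.065] [0.64  0.311 0.004]
docked_pack 0.45 [224. 168. 332. 258.] [0.559 0.106 0.022] [0.622 0.205 0.159] [0.497 0.006 0.013]
glue_bottle 0.79 [287.  86. 314. 139.] [0.393 0.415 0.084] [0.411 0.441 0.167] [0.365 0.401 0.001]
glue_bottle 0.51 [291. 319. 318. 354.] [ 0.811 -0.094  0.072] [ 0.832 -0.065  0.075] [ 0.786 -0.113 -0.001]
tape_roll 0.89 [155. 211. 195. 246.] [ 0.373 -0.075  0
[... 713 characters left out ...]
ack 0.74 [211. 144. 234. 167.] [0.731 0.214 0.065] [0.76  0.246 0.07 ] [0.712 0.181 0.019]
docked_pack 0.72 [162. 216. 196. 242.] [0.527 0.338 0.065] [0.554 0.373 0.07 ] [0.504 0.303 0.037]
docked_pack 0.69 [162. 162. 192. 195.] [0.67  0.342 0.065] [0.702 0.376 0.07 ] [0.64  0.312 0.024]
docked_pack 0.62 [209. 201. 242. 218.] [0.576 0.204 0.09 ] [0.601 0.238 0.094] [0.551 0.171 0.064]
glue_bottle 0.94 [130. 266. 163. 293.] [0.387 0.416 0.113] [0.409 0.44  0.171] [0.36  0.4   0.025]
tape_roll 0.91 [313. 266. 339. 300.] [ 0.359 -0.07   0.024] [ 0.409 -0.034  0.029] [ 0.331 -0.113  0.009]
varnish_tin 0.83 [315. 120. 337. 145.] [ 0.798 -0.084  0.074] [ 0.824 -0.062  0.078] [ 0.78  -0.107  0.023]
```

View pics/scene.png

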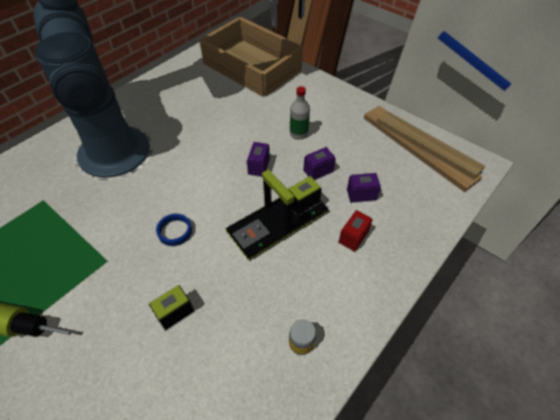

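View pics/top.png

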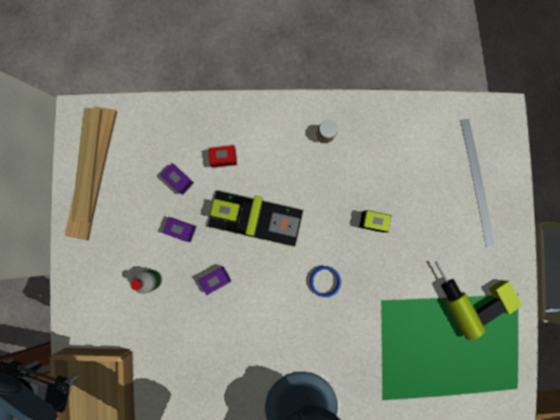

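The scene view shows a lime-capped pack standing alone at (172,306), and the station at (278,215) with a lime docked pack at (305,190) and a free bay at (252,233). The purple packs are at (258,158), (319,162) and (364,187), and the red one at (356,230). The top view puts the spare at (376,221) and the station at (255,218). Only the lime pack matches the spare, so next I'll rectify both views at known heights to confirm it and measure it.

```bash
cat >> h.py <<'E'
def ortho(f,c,half,z,res=0.0005):
    n=int(2*half/res)
    # rows: x decreasing, cols: y decreasing (as top view)
    x=c[0]+half-res*(np.arange(n)+.5);y=c[1]+half-res*(np.arange(n)+.5)
    X,Y=np.meshgrid(x,y,indexing='ij')
    pts=np.stack([X,Y,np.full_like(X,z)],-1).reshape(-1,3)
    H=f["image"].shape[0];fl=H/2/np.tan(np.radians(f["vertical_fov"])/2)
    K=np.array([[fl,0,f["cx"]],[0,fl,f["cy"]],[0,0,1]])
    p=cv2.projectPoints(pts,np.array(f["rvec"],float),np.array(f["tvec"],float),K,np.array([f["k1"],0,0,0.]))[0].reshape(n,n,2).astype(np.float32)
    return cv2.remap(f["image"],p[...,0],p[...,1],cv2.INTER_CUBIC)
def limerect(o,c,half,res=0.0005):
    o=o.astype(int);m=((o[...,1]-o[...,2])>55)&((o[...,1]-o[...,0])>-10)
    m=m.astype(np.uint8);n,l,s,ce=cv2.connectedComponentsWithStats(m)
    out=[]
    for i in range(1,n):
        if s[i,4]*res*res<3e-4: continue
        cs=cv2.findContours((l==i).astype(np.uint8),cv2.RETR_EXTERNAL,cv2.CHAIN_APPROX_NONE)[0]
        (u,v),(w,h),a=cv2.minAreaRect(max(cs,key=len))
        out.append((round(c[0]+half-v*res,4),round(c[1]+half-u*res,4),round(w*res,4),round(h*res,4),round(a,1),
          ))
    return out
E
python3 - <<'E'
from h import *
rows=[]
for n in("scene","top"):
    f=grab(n);r=[]
    for nm,c,half,z in(("spare",(.54,-.22),.06,.066),("dock",(.577,.204),.06,.09),("handle",(.557,.123),.08,.161),("deck",(.557,.12),.16,.024)):
        o=ortho(f,c,half,z);print(n,nm,limerect(o,c,half))
        if nm in("spare","deck"): r.append(cv2.resize(o,(300,300) if nm=="deck" else (300,300)))
    rows.append(np.hstack(r))
cv2.imwrite("pics/o.png",np.vstack(rows)[...,::-1])
E
```

```text
scene spare [(0.5436, -0.2212, 0.0708, 0.0457, 12.3)]
scene dock [(0.5602, 0.1935, 0.1019, 0.0763, 13.7)]
scene handle [(0.5726, 0.151, 0.0938, 0.1176, 13.5)]
scene deck [(0.4985, 0.2425, 0.1093, 0.1403, 13.5)]
top spare [(0.541, -0.2211, 0.0736, 0.0475, 12.1)]
top dock [(0.5773, 0.2057, 0.0743, 0.0487, 13.7)]
top handle [(0.5564, 0.1236, 0.0241, 0.1038, 13.8), (0.5692, 0.1865, 0.0447, 0.046, 13.4)]
top deck [(0.5643, 0.1278, 0.0271, 0.1163, 13.8), (0.5819, 0.2122, 0.0784, 0.0515, 13.7)]
```

View pics/o.png

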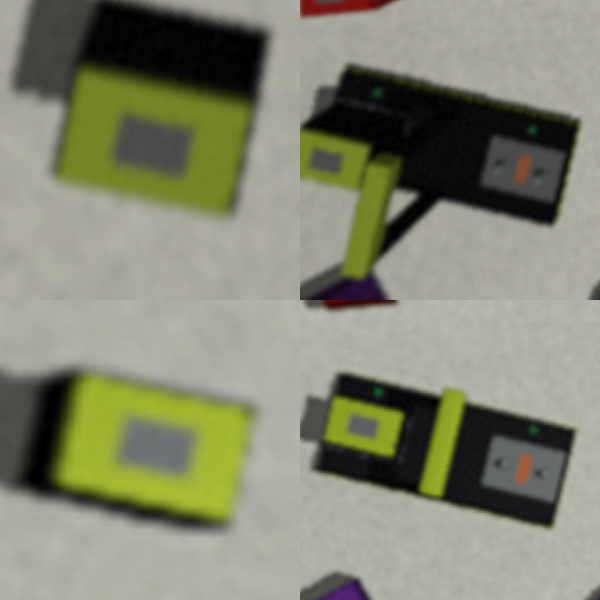

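The crop confirms it. The lime spare is at scene (172,306) / top (376,221), with a 74x48 mm cap. The station's free bay is a grey plate with pegs at top (286,224). Next I'll refine the bay and label centres and plan the first move.

```bash
cat >> h.py <<'E'
from scipy.spatial.transform import Rotation as Ro
def plan(x,y,z,ang=None):
    "ang: image angle deg of pack/station y axis; tool y -> its x axis (or, for handle add 90)"
    s=ctrl.read_state();R=Ro.from_rotvec(s["ee_rot"]).as_matrix();p=np.array(s["position"])
    print("t",round(s["t"],2),"pos",np.round(p,4),"F",np.round(s["wrist_force"],1),"w",round(s["width"],4),"g",s["grip_force"],"tool z",np.round(R[:,2],4),"tool y",np.round(R[:,1],4))
    print("shift units",np.round(R.T@(np.array([x,y,z])-p)/.15,4))
    if ang is not None:
        a=np.radians(ang);best=None
        for sg in(1,-1):
            Y=sg*np.array([np.cos(a),-np.sin(a),0]);Z=np.array([0,0,-1.]);T=np.c_[np.cross(Y,Z),Y,Z]
            r=Ro.from_matrix(R.T@T).as_rotvec()/(np.pi/2)
            print("turn units",np.round(r,4))
E
python3 - <<'E'
from h import *
for n in("scene","top"):
    f=grab(n)
    for nm,c,half,z in(("plate",(.5375,.0415),.06,.024),("splabel",(.541,-.221),.03,.066),("dklabel",(.577,.2055),.03,.09)):
        o=ortho(f,c,half,z).astype(int);mx=o.max(-1);mn=o.min(-1)
        if nm=="plate": m=(mx>48)&(mx<140)
        else: m=(mx-mn)<45
        if nm!="plate": m&=mx>60
        m=m.astype(np.uint8);k,l,s,ce=cv2.connectedComponentsWithStats(m)
        mid=[i for i in range(1,k) if s[i,4]*.25>100 and np.hypot(*(ce[i]*.0005-half))<.02]
        for i in mid:
            cs=cv2.findContours((l==i).astype(np.uint8),0,1)[0];(u,v),wh,a=cv2.minAreaRect(max(cs,key=len))
            print(n,nm,np.round([c[0]+half-v*.0005,c[1]+half-u*.0005,wh[0]*.0005,wh[1]*.0005],4),round(a,1))
plan(.541,-.2212,.205,12.2)
print(ctrl.read_state()["joint_positions"])
E
```

```text
scene plate [0.5369 0.0424 0.0805 0.0548] 13.6
scene splabel [ 0.5417 -0.2207  0.0298  0.02  ] 12.5
scene dklabel [0.5768 0.2071 0.03   0.0202] 12.7
top plate [0.5393 0.0396 0.0902 0.107 ] 13.5
top splabel [ 0.5415 -0.2225  0.0281  0.0181] 12.3
top dklabel [0.5776 0.2065 0.0285 0.0185] 12.5
t 1.0 pos [0.1657 0.6285 0.2055] F [0.2 0.2 0.5] w 0.0937 g 0.0 tool z [-0. -0. -1.] tool y [ 0.255  0.967 -0.   ]
shift units [-3.8635e+00 -4.8397e+00  3.2000e-03]
turn units [-0.      0.      0.9714]
turn units [-0.     -0.     -1.0286]
[ 1.13889940e+00  2.45077572e-01  1.55780869e+00 -1.29188454e-06
  1.33872582e+00 -1.74091960e-01]
```

{"op": "move_arm", "data": {
  "commands": [
    [1,[0,0,-0.2],[0,0,0]],
    [1,[-0.161,-0.2017,0],[0,0,0]],
    [1,[-0.161,-0.2017,0],[0,0,0]],
    [1,[-0.161,-0.2017,0],[0,0,0]],
    [1,[-0.161,-0.2017,0],[0,0,0]],
    [1,[-0.161,-0.2017,0],[0,0,0]],
    [1,[-0.161,-0.2017,0],[0,0,0]],
    [1,[-0.161,-0.2017,0],[0,0,0]],
    [1,[-0.161,-0.2017,0],[0,0,0]],
    [1,[-0.161,-0.2017,0],[0,0,0]],
    [1,[-0.161,-0.2017,0],[0,0,0]],
    [1,[-0.161,-0.2017,0],[0,0,0]]
  ]
}}

```text
t: 2.0
position: [0.338, 0.2374, 0.2358]
ee_rot: [0.403, 3.115, 0.001]
wrist_force: [0.8, 0.1, 0.1]
width: 0.0935
grip_force: 0.0
```

{"op": "move_arm", "data": {
  "commands": [
    [1,[-0.161,-0.2017,0],[0,0,0]],
    [1,[-0.161,-0.2017,0],[0,0,0]],
    [1,[-0.161,-0.2017,0],[0,0,0]],
    [1,[-0.161,-0.2017,0],[0,0,0]],
    [1,[-0.161,-0.2017,0],[0,0,0]],
    [1,[-0.161,-0.2017,0],[0,0,0]],
    [1,[-0.161,-0.2017,0],[0,0,0]],
    [1,[-0.161,-0.2017,0],[0,0,0]],
    [1,[-0.161,-0.2017,0],[0,0,0]],
    [1,[-0.161,-0.2017,0],[0,0,0]],
    [1,[-0.161,-0.2017,0],[0,0,0]],
    [1,[-0.161,-0.2017,0],[0,0,0]]
  ]
}}

```text
t: 3.0
position: [0.5258, -0.188, 0.2355]
ee_rot: [0.405, 3.115, -0.0]
wrist_force: [-0.3, -0.0, 0.0]
width: 0.094
grip_force: 0.0
```

{"op": "move_arm", "data": {
  "commands": [
    [1,[0,0,0],[0,0,0.0785]],
    [1,[0,0,0],[0,0,0.0785]],
    [1,[0,0,0],[0,0,0.0785]],
    [1,[0,0,0],[0,0,0.0785]],
    [1,[0,0,0],[0,0,0.0785]],
    [1,[0,0,0],[0,0,0.0785]],
    [1,[0,0,0],[0,0,0.0785]],
    [1,[0,0,0],[0,0,0.0785]],
    [1,[0,0,0],[0,0,0.0785]],
    [1,[0,0,0],[0,0,0.0785]],
    [1,[0,0,0],[0,0,0.0785]],
    [1,[0,0,0],[0,0,0.0785]]
  ]
}}

```text
t: 4.0
position: [0.5254, -0.186, 0.2355]
ee_rot: [2.405, 2.021, 0.0]
wrist_force: [0.0, 0.7, 0.5]
width: 0.094
grip_force: 0.0
```

```bash
python3 -c "
from h import *
plan(.5415,-.2214,.022,12.3)
print(ctrl.read_state()['joint_positions'])"
```

```text
t 4.0 pos [ 0.5254 -0.186   0.2355] F [0.  0.7 0.5] w 0.094 g 0.0 tool z [ 1.e-04 -1.e-04 -1.e+00] tool y [ 9.851e-01 -1.720e-01  1.000e-04]
shift units [-0.2142  0.1462  1.4237]
turn units [0.0001 0.     0.0266]
turn units [-1.0000e-04  1.0000e-04 -1.9734e+00]
[-5.43620877e-01  3.40902746e-03  1.76707587e+00 -6.72911280e-06
  1.37095720e+00 -3.70799117e-01]
```

{"op": "move_arm", "data": {
  "commands": [
    [1,[-0.107,0.073,0],[0,0,0]],
    [1,[-0.107,0.073,0],[0,0,0]],
    [1,[0,0,0.2],[0,0,0.0266]],
    [1,[0,0,0.2],[0,0,0]],
    [1,[0,0,0.2],[0,0,0]],
    [1,[0,0,0],[0,0,0]],
    [1,[0,0,0],[0,0,0]]
  ]
}}

```text
t: 4.58
position: [0.5407, -0.2206, 0.1442]
ee_rot: [-2.438, -1.976, 0.002]
wrist_force: [0.1, 0.4, 0.3]
width: 0.0943
grip_force: 0.0
```

```bash
python3 -c "
from h import *
plan(.5415,-.2214,.022,12.3)"
```

```text
t 4.58 pos [ 0.5407 -0.2206  0.1442] F [0.1 0.4 0.3] w 0.0943 g 0.0 tool z [-0.003  0.002 -1.   ] tool y [ 0.9783 -0.207  -0.0034]
shift units [-0.0051  0.0089  0.8149]
turn units [-0.0022 -0.0008  0.0039]
turn units [ 1.3000e-03 -3.4000e-03 -1.9961e+00]
```

Now I'll descend the remaining 0.815 units and close gently.

{"op": "move_arm", "data": {
  "commands": [
    [1,[-0.005,0.008,0.2],[-0.002,0,0.004]],
    [1,[0,0,0.2],[0,0,0]],
    [1,[0,0,0.2],[0,0,0]],
    [1,[0,0,0.15],[0,0,0]],
    [1,[0,0,0.06],[0,0,0]],
    [1,[0,0,0],[0,0,0]],
    [0.4,[0,0,0],[0,0,0]],
    [0.4,[0,0,0],[0,0,0]],
    [0.4,[0,0,0],[0,0,0]],
    [0.4,[0,0,0],[0,0,0]],
    [0.4,[0,0,0],[0,0,0]],
    [0.4,[0,0,0],[0,0,0]]
  ],
  "grip_force": 15
}}

```text
t: 5.58
position: [0.5433, -0.2225, 0.0246]
ee_rot: [2.444, 1.968, 0.004]
wrist_force: [0.4, -0.1, 0.2]
width: 0.0575
grip_force: 0.0
```

{"op": "move_arm", "data": {
  "commands": [
    [0.4,[0,0,0],[0,0,0]],
    [0.4,[0,0,0],[0,0,0]],
    [0.4,[0,0,0],[0,0,0]],
    [0.4,[0,0,0],[0,0,0]],
    [0.4,[0,0,0],[0,0,0]]
  ]
}}

```text
t: 6.0
position: [0.5425, -0.2222, 0.0242]
ee_rot: [2.446, 1.97, 0.002]
wrist_force: [-4.6, 1.4, 5.5]
width: 0.0501
grip_force: 15.0
```

```bash
python3 -c "
from h import *
plan(.5415,-.2214,.022,12.3)"
```

```text
t 6.0 pos [ 0.5425 -0.2222  0.0242] F [-4.6  1.4  5.5] w 0.0501 g 15.003018826246262 tool z [ 1.6e-03 -2.0e-04 -1.0e+00] tool y [ 0.9771 -0.2129  0.0016]
shift units [ 0.0037 -0.0076  0.0144]
turn units [ 0.001  -0.0001  0.0001]
turn units [ 1.0000e-04  1.6000e-03 -1.9999e+00]
```

{"op": "move_arm", "data": {
  "commands": [
    [0.4,[0,0,-0.1],[0,0,0]],
    [0.4,[0,0,-0.2],[0,0,0]],
    [0.4,[0,0,-0.2],[0,0,0]],
    [0.4,[0,0,-0.167],[0,0,0]],
    [0.4,[0.1,-0.024,0],[0,0,0]],
    [0.4,[0.19,-0.0456,0],[0,0,0]],
    [0.4,[0.19,-0.0456,0],[0,0,0]],
    [0.4,[0.19,-0.0456,0],[0,0,0]],
    [0.4,[0.19,-0.0456,0],[0,0,0]],
    [0.4,[0.19,-0.0456,0],[0,0,0]],
    [0.4,[0.19,-0.0456,0],[0,0,0]],
    [0.4,[0.19,-0.0456,0],[0,0,0]]
  ],
  "grip_force": 20
}}

```text
t: 7.0
position: [0.5364, 0.0009, 0.1215]
ee_rot: [2.447, 1.971, 0.001]
wrist_force: [1.1, -0.0, -1.8]
width: 0.0498
grip_force: 20.0
```

{"op": "move_arm", "data": {
  "commands": [
    [0.4,[0.17,-0.041,0],[0,0,0]],
    [0.4,[0.1,-0.024,0],[0,0,0]],
    [0.4,[0,0,0],[0,0,0.0144]],
    [0.4,[0,0,0],[0,0,0]],
    [0.4,[0,0,0],[0,0,0]]
  ]
}}

```text
t: 7.42
position: [0.5365, 0.0399, 0.1226]
ee_rot: [2.468, 1.942, 0.001]
wrist_force: [0.7, 0.2, -2.6]
width: 0.0498
grip_force: 20.0
```

```bash
python3 - <<'E'
from h import *
plan(.5369,.0410,.075,13.6)
s=ctrl.read_state();r=[]
u=s["position"][2]-.0242
for n in("scene","top"):
    f=grab(n);c=(.537,.0416)
    o=ortho(f,c,.06,u+.066);print(n,limerect(o,c,.06));r.append(cv2.resize(o,(400,400)))
    o=ortho(f,c,.06,.024).astype(int);mx=o.max(-1)
cv2.imwrite("pics/hov.png",np.hstack(r)[...,::-1])
E
```

```text
t 7.42 pos [0.5365 0.0399 0.1226] F [ 0.7  0.2 -2.6] w 0.0498 g 19.99836176633835 tool z [ 1.6e-03 -6.0e-04 -1.0e+00] tool y [ 0.972  -0.2351  0.0017]
shift units [0.0077 0.0005 0.3173]
turn units [0.0011 0.0001 0.    ]
turn units [-2.0e-04  1.7e-03 -2.0e+00]
scene [(0.5341, 0.0194, 0.0337, 0.0466, 13.4)]
top []
```

View pics/hov.png

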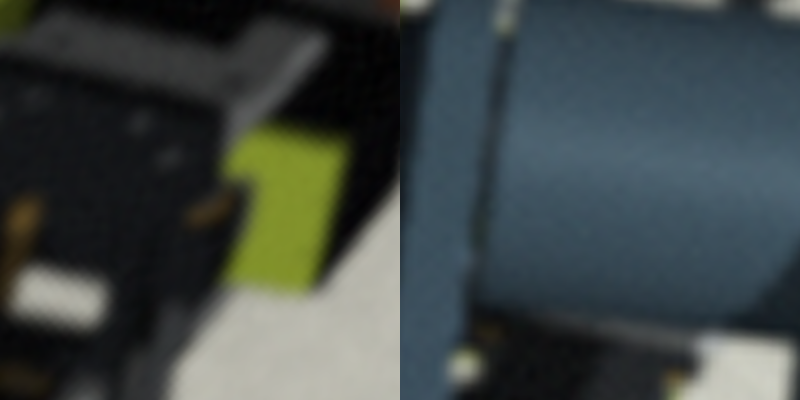

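```bash
python3 - <<'E'
from h import *
f=grab("scene");f0=dict(f);f0["image"]=cv2.imread("pics/scene.png")[...,::-1].copy()
def edges(f,c,z,ang,lat):
    o=ortho(f,c,.06,z).astype(float);g=(o[...,1]-o[...,2]).astype(np.float32)
    M=cv2.getRotationMatrix2D((120,120),ang,1);g=cv2.warpAffine(g,M,(240,240))
    # after rotation dir(+col)=pack dir ; rows: - pack-lateral
    out=[]
    for r in lat:
        p=g[120+r-4:120+r+5].mean(0);t=np.percentile(p,92)/2
        i=np.where(p>t)[0].max();e=i+(p[i]-t)/(p[i]-p[i+1]);out.append(round(float((e-120+.5)*.5),2))
    return out
s=ctrl.read_state();p=s["position"];u=p[2]-.0242
print(p)
print("init",edges(f0,(.5415,-.2214),.066,12.3,range(-10,40,10)))
print("now",edges(f,(p[0]+.00014,p[1]+.0006),u+.066,13.6,range(-10,40,10)))
E
```

```text
[0.53709077 0.03918512 0.12344564]
init [35.24, 35.23, 35.45, 35.3, 35.17]
now [38.4, 38.24, 38.32, 38.41, 37.9]
```

```bash
cat >> h.py <<'E'
def edges(f,c,z,ang,lat,left=False):
    o=ortho(f,c,.06,z).astype(float);g=(o[...,1]-o[...,2]).astype(np.float32)
    g=cv2.warpAffine(g,cv2.getRotationMatrix2D((120,120),ang,1),(240,240))
    if left: g=g[:,::-1]
    out=[]
    for r in lat:
        p=g[120+r-4:120+r+5].mean(0);t=np.percentile(p,92)/2
        i=np.where(p>t)[0].max();e=i+(p[i]-t)/(p[i]-p[i+1]);out.append((e-120+.5)*.5*(-1 if left else 1))
    return round(float(np.median(out)),2)
E
python3 - <<'E'
from h import *
S=[];D=[]
for k in range(8):
    f=grab("scene");S.append(ctrl.read_state()["position"]);D.append(cloud(f))
p=np.mean(S,0);print("pos",p.round(4),np.std(S,0).round(4))
P=np.nanmean(D,0);im=f["image"].astype(int)
m=((im[...,1]-im[...,2])>80)&(np.hypot(P[...,0]-p[0],P[...,1]-p[1])<.06)&(P[...,2]>.12)
m=cv2.erode(m.astype(np.uint8),np.ones((3,3)))>0
print("cap z now",m.sum(),np.median(P[m][:,2]).round(4),"expect",(p[2]-.0242+.066).round(4))
P0=np.load("sceneP.npy");i0=np.load("sceneI.npy").astype(int)
m=((i0[...,1]-i0[...,2])>80)&(np.hypot(P0[...,0]-.5415,P0[...,1]+.2214)<.06)
m=cv2.erode(m.astype(np.uint8),np.ones((3,3)))>0
print("cap z init",m.sum(),np.median(P0[m][:,2]).round(4))
f0=dict(f);f0["image"]=i0.astype(np.uint8)
c=(.5415,-.2214);L=range(-10,40,10)
print("init",edges(f0,c,.066,12.3,L),edges(f0,c,.066,12.3,L,True))
c2=(.5768,.2071)
print("docked in scene",edges(f0,c2,.09,13.6,range(0,40,10)),edges(f0,c2,.09,13.6,range(0,40,10),True))
print("now rel bay(.5368,.0422)",[edges(f,(.5368,.0422),p[2]-.0242+.066+d,13.6,L) for d in(-.002,0,.002)])
R=cv2.Rodrigues(np.array(f["rvec"]))[0];print("scene cam",-R.T@np.array(f["tvec"]))
E
```

```text
pos [0.5372 0.0395 0.1238] [0.     0.0002 0.0001]
cap z now 83 0.1636 expect 0.1656
cap z init 181 0.0642
init 35.24 -35.59Traceback (most recent call last):
  File "<stdin>", line 18, in <module>
  File "h.py", line 53, in edges
    i=np.where(p>t)[0].max();e=i+(p[i]-t)/(p[i]-p[i+1]);out.append((e-120+.5)*.5*(-1 if left else 1))
                                                ~^^^^^
IndexError: index 240 is out of bounds for axis 0 with size 240
```

```bash
python3 - <<'E'
from h import *
f=grab("scene");R=cv2.Rodrigues(np.array(f["rvec"]))[0];C=-R.T@np.array(f["tvec"]);print("cam",C)
for nm,c,z,a in(("init",(.5415,-.2214),.066,12.3),("now",(.5372,.0398),.1656,13.6)):
    a=np.radians(a);d=np.array([-np.sin(a),-np.cos(a)]);v=C[:2]-(np.array(c)+.037*d)
    print(nm,"end-face shift per 8 mm:",8*(v@d)/(C[2]-z))
o=ortho(f,(.5372,.0398),.06,.1656);g=o.astype(float)
for ang,im in((13.6,g),):
    w=cv2.warpAffine(im,cv2.getRotationMatrix2D((120,120),ang,1),(240,240))
    print(w[125:150].mean(0)[176:210:2].round().astype(int).tolist())
E
```

```text
cam [ 0.9566821  -0.33193909  0.87398801]
init end-face shift per 8 mm: -0.1727221300634393
now end-face shift per 8 mm: 2.548637011305833
[[129, 145, 43], [129, 145, 43], [130, 146, 43], [130, 146, 43], [129, 145, 42], [127, 142, 41], [121, 136, 40], [110, 124, 36], [93, 105, 31], [73, 83, 25], [53, 61, 22], [40, 45, 22], [37, 40, 30], [46, 47, 43], [65, 64, 62], [89, 88, 84], [113, 113, 106]]
```

The end-face parallax explains the 3 mm, so the pack is centred in the fingers to within about 0.5 mm. I'll nudge it +1.8 mm along tool x and lower it to just above the pegs, then go down slowly while watching the force.

{"op": "move_arm", "data": {
  "commands": [
    [0.4,[0.012,-0.004,0.1],[0,0,0]],
    [0.4,[0,0,0.15],[0,0,0]],
    [0.4,[0,0,0.12],[0,0,0]],
    [0.4,[0,0,0],[0,0,0]],
    [0.4,[0,0,0],[0,0,0]],
    [0.4,[0,0,0],[0,0,0]]
  ]
}}

```text
t: 8.52
position: [0.5381, 0.0417, 0.0695]
ee_rot: [2.466, 1.94, 0.005]
wrist_force: [0.6, 0.6, -1.7]
width: 0.0498
grip_force: 20.0
```

```bash
python3 -c "
from h import *
plan(.537,.0414,.0482,13.6)"
```

```text
t 8.52 pos [0.5381 0.0417 0.0695] F [ 0.6  0.6 -1.7] w 0.0498 g 19.998383224010468 tool z [ 4.8e-03 -9.0e-04 -1.0e+00] tool y [ 0.9719 -0.2352  0.0049]
shift units [-0.0039 -0.0072  0.1418]
turn units [ 0.0031 -0.0002 -0.    ]
turn units [-3.0e-04 -4.9e-03  2.0e+00]
```

{"op": "move_arm", "data": {
  "commands": [
    [0.4,[-0.002,-0.006,0.02],[0.002,0,0]],
    [0.4,[0,0,0.015],[0,0,0]],
    [0.4,[0,0,0.015],[0,0,0]],
    [0.4,[0,0,0.01],[0,0,0]],
    [0.4,[0,0,0],[0,0,0]],
    [0.4,[0,0,0],[0,0,0]]
  ]
}}

```text
t: 9.02
position: [0.5362, 0.0418, 0.0593]
ee_rot: [-2.469, -1.943, 0.0]
wrist_force: [-0.0, 0.1, -2.3]
width: 0.0495
grip_force: 20.0
```

```bash
python3 -c "
from h import *
plan(.537,.0414,.0482,13.6);print(ctrl.read_state()['moment'])"
```

```text
t 9.02 pos [0.5362 0.0418 0.0593] F [-0.   0.1 -2.3] w 0.0495 g 19.998383224010468 tool z [-1.e-04  1.e-04 -1.e+00] tool y [ 9.720e-01 -2.351e-01 -1.000e-04]
shift units [-0.0011  0.0056  0.0739]
turn units [-0.0001 -0.     -0.    ]
turn units [-1.e-04  1.e-04  2.e+00]
[-0.08091231  0.08889809  0.00770212]
```

The underside is about 5 mm below the peg tips and the wrist force shows only the pack's weight, so the pegs are in the holes. I'll continue down.

{"op": "move_arm", "data": {
  "commands": [
    [0.4,[0,0,0.015],[0,0,0]],
    [0.4,[0,0,0.015],[0,0,0]],
    [0.4,[0,0,0.015],[0,0,0]],
    [0.4,[0,0,0.012],[0,0,0]],
    [0.4,[0,0,0],[0,0,0]],
    [0.4,[0,0,0],[0,0,0]]
  ]
}}

```text
t: 9.52
position: [0.5361, 0.0418, 0.0505]
ee_rot: [-2.469, -1.943, 0.0]
wrist_force: [0.3, 0.9, -1.7]
width: 0.0499
grip_force: 20.0
```

```bash
python3 -c "
from h import *
plan(.537,.0414,.0482,13.6)"
```

```text
t 9.52 pos [0.5361 0.0418 0.0505] F [ 0.3  0.9 -1.7] w 0.0499 g 19.99844491481781 tool z [-4.e-04  2.e-04 -1.e+00] tool y [ 9.720e-01 -2.352e-01 -4.000e-04]
shift units [-0.0011  0.0063  0.0156]
turn units [-0.0003 -0.     -0.    ]
turn units [-1.e-04  4.e-04  2.e+00]
```

{"op": "move_arm", "data": {
  "commands": [
    [0.4,[0,0,0.01],[0,0,0]],
    [0.4,[0,0,0.006],[0,0,0]],
    [0.4,[0,0,0],[0,0,0]],
    [0.4,[0,0,0],[0,0,0]]
  ]
}}

```text
t: 9.85
position: [0.5362, 0.0418, 0.0483]
ee_rot: [-2.469, -1.943, 0.0]
wrist_force: [0.1, -0.1, -1.8]
width: 0.0498
grip_force: 20.0
```

One light push further to find the deck.

{"op": "move_arm", "data": {
  "commands": [
    [0.4,[0,0,0.007],[0,0,0]],
    [0.4,[0,0,0.004],[0,0,0]],
    [0.4,[0,0,0],[0,0,0]],
    [0.4,[0,0,0],[0,0,0]]
  ]
}}

```text
t: 10.18
position: [0.5364, 0.0417, 0.0481]
ee_rot: [-2.468, -1.943, 0.001]
wrist_force: [-5.8, -0.8, 8.7]
width: 0.0499
grip_force: 20.0
```

Contact is at the seated height (+10 N). I'll take off the push, then release and rise.

{"op": "move_arm", "data": {
  "commands": [
    [0.4,[0,0,-0.007],[0,0,0]],
    [0.55,[0,0,0],[0,0,0]],
    [0.7,[0,0,0],[0,0,0]],
    [0.8,[0,0,0],[0,0,0]],
    [0.8,[0,0,0],[0,0,0]],
    [0.8,[0,0,0],[0,0,0]]
  ]
}}

```text
t: 10.68
position: [0.5363, 0.0417, 0.0477]
ee_rot: [2.469, 1.943, 0.0]
wrist_force: [0.3, 1.3, -0.6]
width: 0.0735
grip_force: 0.0
```

{"op": "move_arm", "data": {
  "commands": [
    [0.8,[0,0,-0.1],[0,0,0]],
    [0.8,[0,0,-0.25],[0,0,0]],
    [0.8,[0,0,-0.25],[0,0,0]],
    [0.8,[0,0,-0.25],[0,0,0]],
    [1,[0,0,-0.25],[0,0,0]],
    [1,[-0.25,0,-0.1],[0,0,0]],
    [1,[-0.25,0,0],[0,0,0]],
    [1,[-0.25,0,0],[0,0,0]],
    [1,[-0.25,0,0],[0,0,0]],
    [1,[-0.25,0,0],[0,0,0]],
    [1,[0,0,0],[0,0,0]]
  ]
}}

```text
t: 11.6
position: [0.491, -0.1454, 0.2279]
ee_rot: [2.474, 1.934, -0.002]
wrist_force: [0.8, 0.5, 0.2]
width: 0.0942
grip_force: 0.0
```

```bash
python3 - <<'E'
from h import *
plan(.557,.124,.24,13.7-90)
f=grab("top");fs=grab("scene");r=[]
for nm,c,half,z in(("free",(.537,.0416),.06,.09),("dock",(.577,.204),.06,.09),("handle",(.557,.123),.08,.161)):
    o=ortho(f,c,half,z);print(nm,limerect(o,c,half))
P=cloud(f);Q=cloud(fs)
for a in(P,Q):
  for c in((.537,.0416),(.577,.206)):
    m=(np.hypot(a[...,0]-c[0],a[...,1]-c[1])<.02)&(a[...,2]>.06)&(a[...,2]<.13);print(c,m.sum(),np.median(a[m][:,2]).round(4),np.polyfit(a[m][:,1],a[m][:,2],1).round(3))
r=[cv2.resize(x["image"][y:y+160,q:q+160],(400,400),interpolation=cv2.INTER_CUBIC) for x,y,q in((f,140,180),(fs,120,190))]
cv2.imwrite("pics/seat.png",np.hstack(r)[...,::-1])
E
```

```text
t 11.6 pos [ 0.491  -0.1454  0.2279] F [0.8 0.5 0.2] w 0.0942 g 0.0 tool z [-1.0e-04 -1.9e-03 -1.0e+00] tool y [ 9.705e-01 -2.413e-01  4.000e-04]
shift units [ 1.8493 -0.0062 -0.0843]
turn units [-8.0000e-04  1.1000e-03 -1.0029e+00]
turn units [1.100e-03 8.000e-04 9.971e-01]
free [(0.5373, 0.0415, 0.0692, 0.0435, 13.4)]
dock [(0.5771, 0.2057, 0.075, 0.0496, 13.5)]
handle [(0.5563, 0.1235, 0.0251, 0.1043, 13.9), (0.5691, 0.1865, 0.0453, 0.0467, 13.6), (0.5376, 0.0574, 0.0382, 0.0406, 13.7)]
(0.537, 0.0416) 165 0.0903 [0.004 0.09 ]
(0.577, 0.206) 167 0.0902 [-0.034  0.097]
(0.537, 0.0416) 174 0.0883 [-0.002  0.088]
(0.577, 0.206) 148 0.0882 [0.016 0.085]
```

View pics/seat.png

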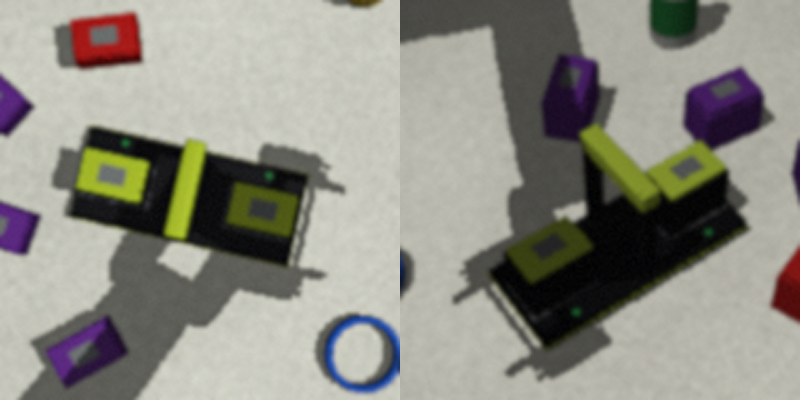

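The spare pack is seated: its cap is at z 0.090, the same as the docked one, and on the bay centre. In the picture it sits level, at about (262,208) left and (548,247) right. Next I'll go above the handle and turn 90°.

{"op": "move_arm", "data": {
  "commands": [
    [1,[0.15,0,-0.05],[0,0,0]],
    [1,[0.25,0,-0.03],[0,0,0]],
    [1,[0.25,0,0],[0,0,0]],
    [1,[0.25,0,0],[0,0,0]],
    [1,[0.25,0,0],[0,0,0]],
    [1,[0.25,0,0],[0,0,0]],
    [1,[0.25,0,0],[0,0,0]],
    [1,[0.15,0,0],[0,0,0]],
    [1,[0.05,0,0],[0,0,0]]
  ]
}}

```text
t: 12.45
position: [0.557, 0.134, 0.2395]
ee_rot: [-2.462, -1.95, -0.0]
wrist_force: [-0.7, -0.6, 0.0]
width: 0.0939
grip_force: 0.0
```

{"op": "move_arm", "data": {
  "commands": [
    [1,[0,0,0],[0,0,-0.0771]],
    [1,[0,0,0],[0,0,-0.0771]],
    [1,[0,0,0],[0,0,-0.0771]],
    [1,[0,0,0],[0,0,-0.0771]],
    [1,[0,0,0],[0,0,-0.0771]],
    [1,[0,0,0],[0,0,-0.0771]],
    [1,[0,0,0],[0,0,-0.0771]],
    [1,[0,0,0],[0,0,-0.0771]],
    [1,[0,0,0],[0,0,-0.0771]],
    [1,[0,0,0],[0,0,-0.0771]],
    [1,[0,0,0],[0,0,-0.0771]],
    [1,[0,0,0],[0,0,-0.0771]]
  ]
}}

```text
t: 13.45
position: [0.557, 0.1295, 0.2396]
ee_rot: [-0.544, -3.094, 0.0]
wrist_force: [-0.2, -0.2, 0.5]
width: 0.0939
grip_force: 0.0
```

{"op": "move_arm", "data": {
  "commands": [
    [1,[0,0,0],[0,0,-0.0771]],
    [1,[0,0,0],[0,0,0]],
    [1,[0,0,0],[0,0,0]]
  ]
}}

```text
t: 13.7
position: [0.5571, 0.1295, 0.2396]
ee_rot: [-0.37, -3.119, 0.0]
wrist_force: [-0.3, 0.5, -0.8]
width: 0.094
grip_force: 0.0
```

```bash
python3 -c "
from h import *
plan(.557,.1238,.131,13.6-90)"
```

```text
t 13.7 pos [0.5571 0.1295 0.2396] F [-0.3  0.5 -0.8] w 0.094 g 0.0 tool z [-3.e-04  0.e+00 -1.e+00] tool y [ 0.2341  0.9722 -0.    ]
shift units [-0.0085 -0.0368  0.7242]
turn units [-0.     -0.0002  0.0007]
turn units [ 3.0000e-04 -0.0000e+00 -1.9993e+00]
```

{"op": "move_arm", "data": {
  "commands": [
    [1,[-0.0085,-0.0368,0.1],[0,0,0]],
    [1,[0,0,0.2],[0,0,0]],
    [1,[0,0,0.2],[0,0,0]],
    [1,[0,0,0.15],[0,0,0]],
    [1,[0,0,0.075],[0,0,0]],
    [1,[0,0,0],[0,0,0]],
    [1,[0,0,0],[0,0,0]]
  ]
}}

```text
t: 14.28
position: [0.5576, 0.1236, 0.1314]
ee_rot: [0.368, 3.12, 0.0]
wrist_force: [0.5, 0.4, -0.3]
width: 0.0941
grip_force: 0.0
```

```bash
python3 -c "
from h import *
plan(.557,.1238,.131,13.6-90)"
```

```text
t 14.28 pos [0.5576 0.1236 0.1314] F [ 0.5  0.4 -0.3] w 0.0941 g 0.0 tool z [ 1.e-04  1.e-04 -1.e+00] tool y [2.326e-01 9.726e-01 1.000e-04]
shift units [0.0041 0.0003 0.0028]
turn units [0.0001 0.     0.0017]
turn units [-1.0000e-04  1.0000e-04 -1.9983e+00]
```

{"op": "move_arm", "data": {
  "commands": [
    [0.5,[0,0,0],[0,0,0]],
    [0.5,[0,0,0],[0,0,0]],
    [0.3,[0,0,0],[0,0,0]],
    [0.3,[0,0,0],[0,0,0]],
    [0.3,[0,0,0],[0,0,0]],
    [0.1,[0,0,0],[0,0,0]],
    [0.1,[0,0,0],[0,0,0]],
    [0.1,[0,0,0],[0,0,0]],
    [0.1,[0,0,0],[0,0,0]],
    [0.1,[0,0,0],[0,0,0]],
    [0.1,[0,0,0],[0,0,0]],
    [0.1,[0,0,0],[0,0,0]]
  ],
  "grip_force": 10
}}

```text
t: 15.28
position: [0.5575, 0.1241, 0.131]
ee_rot: [0.367, 3.12, 0.002]
wrist_force: [0.5, 2.8, -2.8]
width: 0.0219
grip_force: 10.0
```

{"op": "move_arm", "data": {
  "commands": [
    [0.05,[0,0,0],[0,0,0]],
    [0.05,[0,0,0],[0,0,0]],
    [0.05,[0,0,0],[0,0,0]],
    [0.05,[0,0,0],[0,0,0]]
  ],
  "grip_force": 45
}}

```text
t: 15.62
position: [0.5574, 0.124, 0.131]
ee_rot: [0.366, 3.12, 0.002]
wrist_force: [0.2, 4.5, -1.6]
width: 0.0218
grip_force: 45.0
```

Gripped at 21.8 mm, which matches the bar. I'll lift 20 mm slowly and check, then go on to 100 mm.

{"op": "move_arm", "data": {
  "commands": [
    [0.05,[0,0,-0.02],[0,0,0]],
    [0.05,[0,0,-0.03],[0,0,0]],
    [0.05,[0,0,-0.04],[0,0,0]],
    [0.05,[0,0,-0.04],[0,0,0]],
    [0.05,[0,0,-0.03],[0,0,0]],
    [0.05,[0,0,0],[0,0,0]],
    [0.05,[0,0,0],[0,0,0]]
  ],
  "grip_force": 55
}}

```text
t: 16.2
position: [0.5576, 0.1234, 0.1555]
ee_rot: [0.366, 3.119, 0.0]
wrist_force: [0.6, -0.2, -8.2]
width: 0.0218
grip_force: 55.0
```

```bash
python3 -c "
from h import *
plan(.557,.1238,.231,13.6-90);print(ctrl.read_state()['moment'])"
```

```text
t 16.2 pos [0.5576 0.1234 0.1555] F [ 0.6 -0.2 -8.2] w 0.0218 g 54.99118387699127 tool z [ 9.e-04 -1.e-04 -1.e+00] tool y [2.317e-01 9.728e-01 1.000e-04]
shift units [ 0.0043  0.0014 -0.503 ]
turn units [0.0001 0.0006 0.0022]
turn units [-9.0000e-04  1.0000e-04 -1.9978e+00]
[-0.03517481 -0.03513972  0.03962183]
```

The wrist carries 8.2 N, the full 0.8 kg, with almost no moment. I'll lift the remaining 75 mm.

{"op": "move_arm", "data": {
  "commands": [
    [0.05,[0,0,-0.03],[0,0,0]],
    [0.05,[0,0,-0.06],[0,0,0]],
    [0.05,[0,0,-0.09],[0,0,0]],
    [0.05,[0,0,-0.1],[0,0,0]],
    [0.05,[0,0,-0.1],[0,0,0]],
    [0.05,[0,0,-0.07],[0,0,0]],
    [0.05,[0,0,-0.04],[0,0,0]],
    [0.05,[0,0,-0.015],[0,0,0]],
    [0.05,[0,0,0],[0,0,0]],
    [0.05,[0,0,0],[0,0,0]],
    [0.05,[0,0,0],[0,0,0]],
    [0.05,[0,0,0],[0,0,0]]
  ]
}}

```text
t: 17.2
position: [0.5568, 0.1235, 0.2297]
ee_rot: [-0.366, -3.118, 0.0]
wrist_force: [0.5, -0.1, -7.6]
width: 0.0213
grip_force: 55.0
```

```bash
python3 - <<'E'
from h import *
for k in range(4): f=grab("scene")
plan(.557,.1238,.231,13.6-90);print(np.abs(ctrl.read_state()["qd"]).max())
P=cloud(f)
for c in((.537,.0416),(.577,.206)):
    im=f["image"].astype(int)
    m=(np.hypot(P[...,0]-c[0],P[...,1]-c[1])<.035)&(P[...,2]>.15)&(P[...,2]<.22)&(im[...,1]-im[...,2]>50);print(c,m.sum(),np.median(P[m][:,2]).round(4))
cv2.imwrite("pics/end.png",cv2.resize(f["image"][90:290,190:390],(500,500))[...,::-1])
E
```

```text
t 17.4 pos [0.5572 0.1235 0.2304] F [-0.7  0.2 -8.3] w 0.0216 g 54.99117851257324 tool z [-6.e-04  0.e+00 -1.e+00] tool y [ 2.316e-01  9.728e-01 -1.000e-04]
shift units [ 0.0019  0.0015 -0.0042]
turn units [-0.0001 -0.0004  0.0023]
turn units [ 6.0000e-04 -1.0000e-04 -1.9977e+00]
0.0029428429459771657
(0.537, 0.0416) 383 0.1872
(0.577, 0.206) 3 0.1873
```

View pics/end.png

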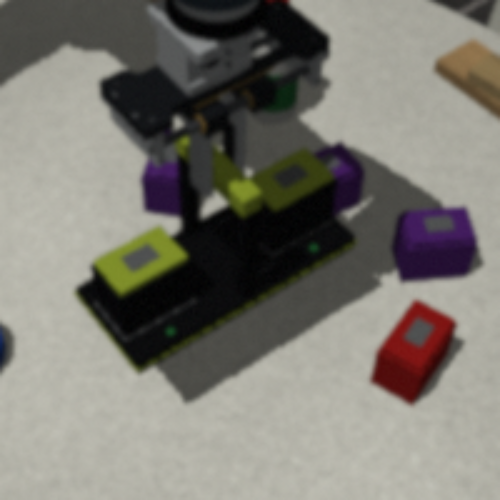

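The station hangs level about 99 mm up, with the packs at about (140,258) and (290,178) seated at the same height. It is still, so I'm handing in.

```bash
python3 -c "
from workcell import ctrl
print(ctrl.sign_off())"
```

```text
the job is handed in; nothing more can be done
None
```

The spare pack is fully seated in the empty bay and released; I then lifted the station by its handle, both packs in place, and handed in at about 17 s, still holding it level and still about 10 cm above the bench.

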